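Wind the jar clamp shut with its loose crank

ROBOT

A 6-joint arm with a two-finger parallel gripper is mounted at the origin on a cart in front of the work surface, level with it; the furniture and walls round the work are solid. World frame = base frame: x ahead of the robot, y to its left, z up, the work surface at z = 0. Lengths are in mm, angles in rad, forces in N, time in s.
With the tool pointing down it reaches from about 250 to 800 mm from the base axis. Payload 3.9 kg.
Tool frame: the origin (TCP) lies between the finger pads; the fingertips stand 8 mm ahead of it and the grasp point (between the pads) lies 11 mm behind it; z points along the fingers, y is the line along which they close (so a half turn about z gives the same grasp; the last joint's range is limited). The gripper opens to 85 mm and grips with 20 to 120 N. Pads are 22 mm wide; open, the fingers measure 114 mm over their backs; the gripper's body (76 mm by 85 mm) begins 54 mm behind the grasp point. The pads swing forward as they close: fully open they stand 13 mm farther back than shut.
Start: joints at [1.206, 0.26, -0.138, 1.173, 0, 1.571], TCP at [187.295, 490.444, 239.304] pointing down, gripper open.
Joint ranges: [-2.78, 2.78], [-0.83, 1.72], [-1.28, 1.37], [-1.9, 2.12], [-1.57, 1.48], [-3.14, 3.14]. Speed limits (rad/s): [2.57, 2.57, 3.14, 3.14, 3.14, 3.14].

INTERFACE

Orientations are given as a unit quaternion [x, y, z, w].
In Python, from rig import ctrl gives the robot as it stands.
- The arm moves only by the shell command python3 -m jog 'ROWS' [OPENING] [FORCE]. ROWS is JSON, one flat list of numbers, 4 for each row, row after row: the shift along the world's x, y, z in units of 30 mm (1.0 is 30 mm), then the turn about the world's z in rad. A call has 1 to 10 rows; each row shifts and turns the commanded pose from where the row before left it; what a row does not reach is not made up. A row lasts 1/8 s, in which the tool goes at most 62.5 mm and 10.7 degrees, less where a joint would pass 70% of its speed; a pose out of reach is approached as far as the arm can. A call is refused whole if a number of a shift passes 1 or a number of a turn 0.188, either way. A call with a gripper value outside its range is refused whole. OPENING is the opening in per cent of the stroke, from 0 (shut) to 100 (fully open), set as the call begins (- or left out, the last holds). The fingers move at their own pace and stop on an object; FORCE is the grip in N (left out, the last holds). Time passes only in rows, so rows that do not move let the fingers close. It gives the time, the measured TCP pose, the force, the opening and the grip force at its end, in the units of the state.
- ctrl.observe(): the state, without advancing time (a new reading comes with each control period).
- ctrl.read_camera(name): name is "scene" or "top" or "wrist"; returns the picture (400x640x3 uint8, blue, green, red); there is no depth.
- ctrl.camera_info(name): a dict with "intrinsics" (3x3 intrinsics, pixels), "k1" (the pictures are not rectified: a ray, as slopes to the right and down, at radius r is drawn at 1 + k1 r^2 times it, then the intrinsics apply), "origin" and "orientation" of the camera in the world; the wrist camera has in their place "T_tool_cam" (4x4, takes a point from camera to tool coordinates, whose origin is the TCP and whose axes are the flange's). Camera axes: x right, y up, looking along -z (the intrinsics and any distortion apply to the point x, -y, -z); pixel columns grow to the right and rows downward; lengths in mm; the calibration is good to about 2 mm. A picture is of the moment at which its call begins: read the wrist's pose just before it. camera_info takes no time and is no camera call.
- ctrl.job_done(): hands the job in; it is judged then, once.
The state is a dict: "time": time; "qpos": joint angles; "qvel": joint speeds; "joint_torque": joint torques, N m; "position": TCP position; "orientation": TCP orientation; "ft_force": force on the tool from outside, world axes, zero at the start; "moment": the same for the moment, N m; "grip_width": finger opening in mm; "grip_force": force on a finger pad.
Only numpy, scipy, OpenCV 4.12 (cv2) and the standard library are available. Lean on these libraries where they do the work, as an engineer would, in place of code of your own. Each camera call takes 0.05 s, during which the arm holds its last target. There are 200 camera calls.

TASK

Take the loose crank out of its wooden rest and fit its square stub down the drive hole of the white jar clamp: the square socket is hidden at the bottom of the hole, so feel for it by turning the crank gently, never forcing it, until the crank drops fully home with its collar flush on the housing. Then wind it clockwise until the jaw holds the tin against the sprung orange pad and the pad is pushed in by about 6 mm, roughly half of its travel. Leave the crank seated and the tin standing in the clamp, and do not disturb the other things.

Things in the scene. Friction and masses are not known exactly. Their poses are not given: they have to be found in the camera images.
- clamp: White and aluminium jar clamp, screwed to the worktop. Origin on the drive axis at table level, z up; jaw, tin and pad lie along its -y. Base plate 96 x 275 x 12 mm (y +50 to -225 mm); drive housing 84 x 84 mm round the origin with a flat top at z = 65 mm; end block at y -190 to -220 mm, 60 mm high.
- clamp_mouth (a point): Centre of the round drive hole's mouth, in the housing top, 65 mm above the table. The hole is 23.5 mm wide and 22 mm deep; at its bottom begins the square socket.
- clamp_socket (a point): Centre of the hidden socket's upper face, 43 mm above the table: square, 15.5 mm wide, 20 mm deep. Its angle is unknown, differs each time, repeats every 90 deg and takes the stub within 6 deg either way. Stiff (0.2 N m), it stays where left; light rubbing does not turn it. Clockwise from above closes the jaw, 5 mm per rad; 3 to 5 rad in all. Anticlockwise it soon meets a stop.
- crank: Loose steel crank, 0.19 kg, upright in its rest. Origin: centre of the stub's lower end; z up, +x along the arm, x and y square to the flats. Upward: stub 14 x 14 mm (z 0-22), shank (-42), collar 40 mm wide (42-46), arm 20 mm wide (46-54). Fully home the collar lies on the housing top and the origin is 23 mm above the table; standing on an unmatched socket, 43 mm.
- crank_grip (a point): Centre of the black grip block on the crank's axis, 66 mm above the crank's origin: 26 mm (crank x) by 20 mm (crank y, grasp across this), z 54 to 78 mm.
- crank_handle (a point): Centre of the red knob, 22 mm in diameter, z 57 to 97 mm above the crank's origin (centre 77), 50 mm out along the crank's +x; it spins freely on its pin. To wind, carry it round the drive axis on its 50 mm circle; 4 to 7 N are needed.
- rest: Fixed beech block 64 x 64 x 46 mm, origin under its centre; the crank's stub stands in its 24 mm through hole, collar on its top: lift straight up 50 mm. Mind the room: wall cabinets begin at about x = 0.54, z = 0.53, with door handles at x = 0.53, y = -0.04 and +0.05, z from 0.59 up. An arm whose hand stays below about 0.15 m, and goes sideways at x of about 0.36, clears them.
- jaw (a joint): Travel of the grey moving jaw with rubber V pads: 0 = fully open, grows (m) as it closes toward the tin, up to 0.036. It moves only by the crank.
- pad (a joint): How far the orange sprung pad (56 x 38 mm, on the end block) is pushed in: 0 = free, 0.0125 = against its stop (m). Spring 1500 N/m, so 6 mm mean a clamping force of 9 N.
- tin: Tomato tin, 57 mm in diameter, 72 mm high, standing on the clamp's base plate (12 mm high) between jaw and pad; origin at the centre of its underside. Its top is 84 mm above the table.
- honey_jar: Bystander: honey jar with yellow lid, 57 x 61 x 95 mm, origin under its centre.
- espresso_cup: Bystander: white espresso cup, 59 x 88 x 55 mm, origin under its centre.
- lemon: Bystander: lemon, 71 x 53 x 51 mm.

How it is judged (in metres and radians):
On the way, in this order (a step that is already met when the one before it is completed fails the run):
1. the crank is fully home in the hidden socket (z of crank in the frame of clamp below 0.028 m and horizontal distance between crank and clamp_mouth below 0.005 m and angle between crank's own z axis and vertical below 0.12 rad), for 0.2 s.
2. the crank has been wound until the tin pushes the orange pad in (value of joint pad above 0.0035 m and contact force between tin and clamp above 3 N), for 0.2 s.
At the end, for the whole second after the job is handed in: The tin stands upright on the clamp base (tilt under 0.1 rad, lifted under 6 mm) with the orange pad pushed in by 3.5 to 9.5 mm; the crank is left seated (under 5 mm above fully home, within 5 mm of the drive axis, tilt under 0.12 rad); all at rest (all of step 1 and value of joint pad between 0.0035 and 0.0095 m and angle between tin's own z axis and vertical below 0.1 rad and z of tin in the frame of clamp below 0.018 m and linear speed of each of crank, tin below 0.02 m/s); the robot touches nothing.
It fails at once if the crank is pressed on the clamp with more than 30 N while it is not home in the socket (contact force between crank and clamp above 30 N and z of crank in the frame of clamp above 0.036 m).
It fails at once if the clamp is overwound: the pad is driven to its stop (value of joint pad above 0.0118 m).
It fails at once if the tin is tipped (angle between tin's own z axis and vertical above 0.25 rad).
It fails at once if a bystander is moved by more than 3 cm (distance of any of honey_jar, espresso_cup, lemon from where it was at the start of the episode above 0.03 m).
It also fails if it takes over 72 s, if anything falls off the work surface, if the arm or the gripper's body presses on something with over 40 N, if the wrist force passes 120 N, or if a joint passes its speed limit or range.

## Working session

There is one attempt and no reset: what is moved stays moved. The work goes in short steps, Python scripts to look and compute and a shell command to move; the robot and the scene stay as the last step left them, time stands still between calls to the robot, and variables do not carry over. Pictures are saved under pics/ and viewed, at most 10 in all, crops included, and the job is handed in when it is done.

```bash
mkdir -p pics; cat > h.py <<'E'
import numpy as np,cv2
from rig import ctrl
from scipy.spatial.transform import Rotation as R
def campose(n,st=None):
    i=ctrl.camera_info(n)
    if n!='wrist':
        return i,np.array(i['origin'],float),R.from_quat(i['orientation']).as_matrix()
    T=np.array(i['T_tool_cam']);st=st or ctrl.observe()
    Rt=R.from_quat(st['orientation']).as_matrix()
    return i,Rt@T[:3,3]+np.array(st['position']),Rt@T[:3,:3]
def pix(n,uv,z,st=None):
    i,o,M=campose(n,st);K=np.array(i['intrinsics'])
    uv=np.atleast_2d(uv).astype(float)
    d=np.c_[(uv-[K[0,2],K[1,2]])/[K[0,0],K[1,1]]]
    s=d.copy()
    for _ in range(20): s=d/(1+i['k1']*(s**2).sum(1,keepdims=True))
    r=np.c_[s[:,0],-s[:,1],-np.ones(len(s))]@M.T
    return o+r*((z-o[2])/r[:,2])[:,None]
def proj(n,P,st=None):
    i,o,M=campose(n,st);K=np.array(i['intrinsics'])
    c=(np.atleast_2d(P)-o)@M; s=np.c_[c[:,0],-c[:,1]]/-c[:,2:]
    s=s*(1+i['k1']*(s**2).sum(1,keepdims=True))
    return s*[K[0,0],K[1,1]]+[K[0,2],K[1,2]]
E
python3 - <<'E'
from h import *
print(ctrl.observe())
for n in ['scene','top','wrist']:
    print(ctrl.camera_info(n))
    cv2.imwrite(f'pics/{n}0.png',ctrl.read_camera(n))
E
```

```text
{'time': 0.0, 'qpos': array([ 1.20599535e+00,  2.60664912e-01, -1.39357864e-01,  1.17273754e+00,
       -1.91412965e-05,  1.57080925e+00]), 'qvel': array([ 0.0012674 ,  0.00081126, -0.00012034, -0.00088781,  0.00148054,
       -0.00118104]), 'joint_torque': array([-1.10498881e-03, -4.05677855e+01,  2.53921884e+01,  1.88307854e-02,
        6.00021485e-05,  2.32912612e-06]), 'position': array([187.06540577, 489.81918827, 238.47917506]), 'orientation': array([ 1.81397016e-01,  9.83409456e-01, -9.67442289e-04, -1.68706766e-04]), 'ft_force': array([-0.10255868, -0.55044226,  0.45252941]), 'moment': array([-0.00744967, -0.02685313,  0.02572446]), 'grip_force': 0.0, 'grip_width': 85.77235079508166}
{'intrinsics': array([[372.94282021,   0.        , 320.22645998],
       [  0.        , 372.94282021, 199.28865166],
       [  0.        ,   0.        ,   1.        ]]), 'k1': 0.004919663203187244, 'origin': array([  23.26121688, -571.01825176,  664.54925316]), 'orientation': array([ 0.40893223, -0.16370592, -0.33217333,  0.83404777])}
{'intrinsics': array([[382.42943639,   0.        , 322.41805748],
       [  0.        , 382.42943639, 201.86020865],
       [  0.        ,   0.        ,   1.        ]]), 'k1': -0.0941067609258521, 'origin': array([ 321.88700693,  -37.33417721, 1171.06996291]), 'orientation': array([-0.07123716,  0.06545844,  0.70451525, -0.70306381])}
{'intrinsics': array([[313.00675565,   0.        , 317.63928009],
       [  0.        , 313.00675565, 204.52457619],
       [  0.        ,   0.        ,   1.        ]]), 'k1': -0.017796682621219105, 'T_tool_cam': array([[ 8.06213189e-04,  9.45468592e-01,  3.25712282e-01,
         8.41539310e+01],
       [ 9.99999615e-01, -6.48971952e-04, -5.91412393e-04,
         1.12501976e+00],
       [-3.47783707e-04,  3.25712633e-01, -9.45468751e-01,
        -1.32983154e+02],
       [ 0.00000000e+00,  0.00000000e+00,  0.00000000e+00,
         1.00000000e+00]])}
```

View pics/top0.png

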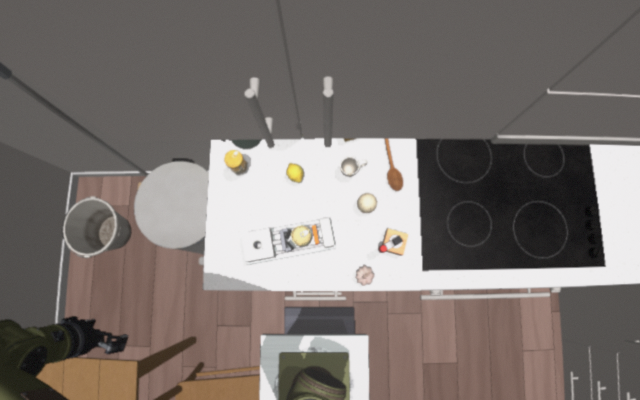

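View pics/scene0.png

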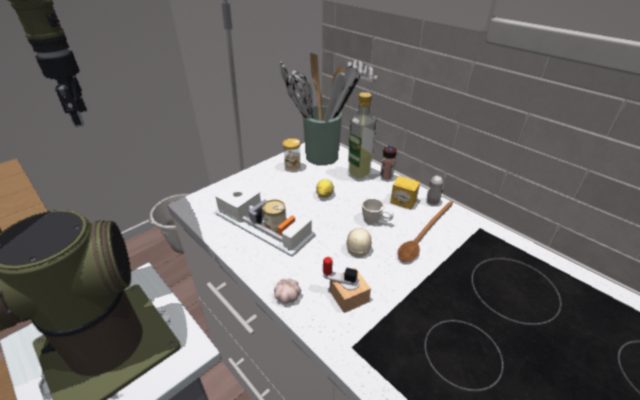

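The top view shows the clamp (hole ≈ (257,245), tin ≈ (301,236)) on the left, and the rest with the crank at ≈ (396,241) with its red knob at ≈ (382,248). I'll enlarge both.

```bash
python3 - <<'E'
from h import *
a=cv2.imread('pics/top0.png')
b=cv2.resize(a[205:275,235:345],None,fx=5,fy=5,interpolation=cv2.INTER_CUBIC)
c=cv2.resize(a[220:265,365:415],None,fx=5,fy=5,interpolation=cv2.INTER_CUBIC)
o=np.zeros((575+20,550,3),np.uint8);o[:350]=b;o[360:585,:250]=c
cv2.imwrite('pics/c1.png',o)
print(pix('top',[257,245],65),pix('top',[327,233],60),pix('top',[397,241],100),pix('top',[382,248],123))
E
```

```text
[[411.87778214 161.42520723  65.        ]] [[447.19292121 -41.59316587  60.        ]] [[ 419.38643652 -237.82310672  100.        ]] [[ 398.35539637 -191.63510584  123.        ]]
```

View pics/c1.png

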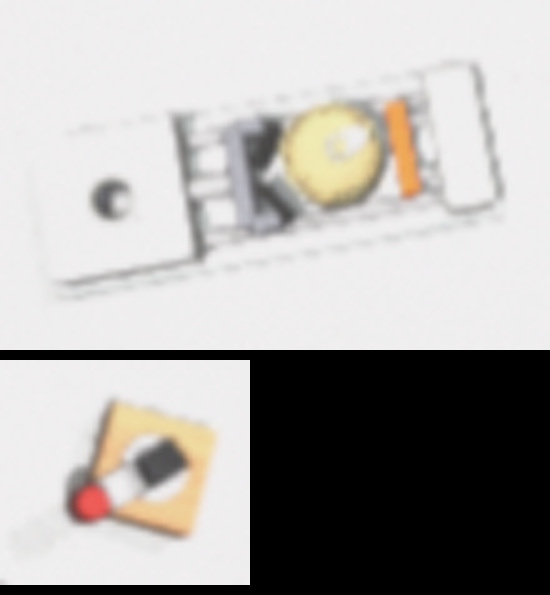

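```bash
python3 - <<'E'
from h import *
h=pix('top',[257.4,244.8],65)[0];e=pix('top',[328.2,232.6],60)[0]
g=pix('top',[397.2,240.6],82)[0];k=pix('top',[383.2,248.6],101)[0]
print(h,e,g,k,np.linalg.norm((k-g)[:2]))
print('clamp -y dir',np.degrees(np.arctan2(*(e-h)[[1,0]])),'crank x',np.degrees(np.arctan2(*(k-g)[[1,0]])))
E
```

```text
[412.4592797  160.27377963  65.        ] [448.35597194 -45.09645419  60.        ] [ 422.16410863 -241.80647171   82.        ] [ 398.27036595 -198.18861902  101.        ] 49.733570280931566
clamp -y dir -80.08542161851281 crank x 118.71380962072271
```

```bash
python3 -m jog '[0.4,-1,-0.29,-0.035, 0.4,-1,-0.29,-0.035, 0.4,-1,-0.29,-0.035, 0.4,-1,-0.29,-0.035, 0.4,-1,-0.29,-0.035, 0.4,-1,-0.29,-0.035, 0.4,-1,-0.29,-0.035, 0.4,-1,-0.29,-0.035, 0.4,-1,-0.29,-0.035, 0.4,-1,-0.29,-0.035]' 70 && python3 -m jog '[0.2,-1,0,-0.035, 0.2,-1,0,-0.035, 0.2,-1,0,-0.035, 0.2,-1,0,-0.035, 0.2,-1,0,-0.035, 0.2,-1,0,-0.035, 0.2,-1,0,-0.035, 0.2,-1,0,-0.035, 0.2,-1,0,-0.035, 0.2,-1,0,-0.035]'
```

```text
time: 1.4
position: [307.4, 189.4, 152.0]
orientation: [0.35, 0.937, -0.0, 0.0]
ft_force: [0.4, -0.4, -0.0]
grip_width: 60.0
grip_force: 0.0
time: 2.65
position: [367.2, -110.6, 152.2]
orientation: [0.508, 0.861, 0.0, -0.0]
ft_force: [0.2, -0.2, 0.3]
grip_width: 59.9
grip_force: 0.0
```

```bash
python3 -m jog '[0.36,-0.88,0,0, 0.36,-0.88,0,0, 0.36,-0.88,0,0, 0.37,-0.87,0,0, 0.38,-0.86,0,0, 0,0,0,0, 0,0,0,0]'; python3 - <<'E'
from h import *
s=ctrl.observe();im=ctrl.read_camera('wrist');np.save('s1.npy',s,allow_pickle=True);cv2.imwrite('pics/w1.png',im)
print(s['position'],s['qpos'],s['orientation'])
E
```

```text
time: 3.52
position: [421.4, -239.9, 151.9]
orientation: [0.508, 0.862, 0.0, -0.001]
ft_force: [-0.5, -0.4, 0.1]
grip_width: 59.6
grip_force: 0.0
[ 421.3553542  -239.89088053  151.89137143] [-5.17783035e-01  2.50113576e-01 -3.91998499e-01  9.30542777e-01
  3.40223785e-04  5.47028550e-01] [ 5.07607521e-01  8.61587902e-01  1.56505734e-04 -9.31650663e-04]
```

View pics/w1.png

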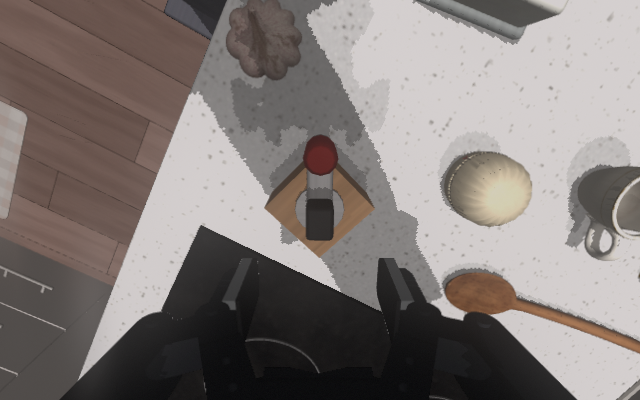

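```bash
python3 - <<'E'
from h import *
s=np.load('s1.npy',allow_pickle=True).item()
im=cv2.imread('pics/w1.png')
c=np.array([421.5,-241,0]);th=np.radians(118.7)
def loc(x,y,z): return c+[x*np.cos(th)-y*np.sin(th),x*np.sin(th)+y*np.cos(th),z]
sc=8;x0,y0=255,120
crop=cv2.resize(im[120:260,255:385],None,fx=4,fy=4,interpolation=cv2.INTER_CUBIC)
for z,col in ((82,(0,255,0)),(58,(255,0,0))):
    p=proj('wrist',[loc(a,b,z) for a,b in((13,10),(13,-10),(-13,-10),(-13,10))],s)
    cv2.polylines(crop,[np.int32((p-[255,120]+.5)*4)],True,col,1)
t=np.linspace(0,6.28,40)
for x,r,z,col in((50,11,101,(0,255,255)),(0,20,50,(255,255,0))):
    p=proj('wrist',[loc(x+r*np.cos(a),r*np.sin(a),z) for a in t],s)
    cv2.polylines(crop,[np.int32((p-[255,120]+.5)*4)],True,col,1)
cv2.imwrite('pics/w1c.png',crop)
E
```

```text
(no output)
```

View pics/w1c.png

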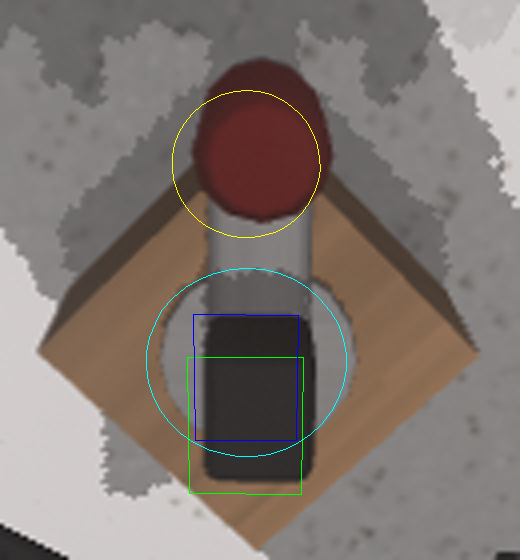

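```bash
python3 -m jog '[0.04,0.06,-0.6,0, 0,0,-0.6,0, 0,0,-0.6,0, 0,0,-0.55,0, 0,0,-0.5,0, 0,0,0,0]' && python3 -m jog '[0,0,0,0, 0,0,0,0, 0,0,0,0, 0,0,0,0, 0,0,0,0]' 0 60
```

```text
time: 4.32
position: [421.9, -237.3, 66.0]
orientation: [0.507, 0.862, 0.0, -0.002]
ft_force: [-0.3, 0.6, -0.6]
grip_width: 59.9
grip_force: 0.0
time: 4.95
position: [423.9, -239.2, 67.8]
orientation: [0.508, 0.862, 0.0, 0.001]
ft_force: [-0.1, -0.2, 5.3]
grip_width: 18.6
grip_force: 59.1
```

```bash
python3 -m jog '[0,0,0.5,0, 0,0,0.5,0, 0,0,0.5,0, 0,0,0.5,0, 0,0,0.5,0, -0.5,0,0,0, -0.5,0.5,0,0, -0.5,1,0,0.1, -0.5,1,0,0.1, -0.4,1,0,0.1]' && python3 -m jog '[0,1,0,0.18, 0,1,0,0.18, 0,1,0,0.18, 0,1,0,0.18, 0,1,0,0.18, 0,1,0,0.18, 0,1,0,0.18, 0,1,0,0.18, 0,0.8,0,0.18, 0,0,0,0.08]'
```

```text
time: 6.2
position: [348.6, -132.6, 140.6]
orientation: [0.372, 0.928, -0.0, -0.001]
ft_force: [0.1, 0.6, -1.7]
grip_width: 18.7
grip_force: 58.8
time: 7.45
position: [350.0, 130.6, 140.8]
orientation: [-0.453, 0.891, 0.0, -0.001]
ft_force: [-0.2, -0.6, -2.7]
grip_width: 19.0
grip_force: 59.0
```

```bash
python3 -m jog '[0,0.5,0.2,0, 0.6,0.5,0,0, 0.6,0.5,0,0, 0.6,0.5,0,0, 0.6,0.5,0,0, 0.6,0.5,0,0, 0.6,0.25,0,0, 0,0,0,0, 0,0,0,0]'; python3 - <<'E'
from h import *
s=ctrl.observe();im=ctrl.read_camera('wrist');np.save('s2.npy',s,allow_pickle=True);cv2.imwrite('pics/w2.png',im)
print(s['position'],s['qpos'],s['orientation'],proj('wrist',[412.5,160.3,65],s))
E
```

```text
time: 8.57
position: [458.0, 227.1, 147.4]
orientation: [-0.45, 0.893, 0.0, -0.001]
ft_force: [-0.6, -1.4, -2.6]
grip_width: 19.3
grip_force: 59.0
[457.99948286 227.08944461 147.3873721 ] [ 4.60203538e-01  2.96194564e-01 -3.38557648e-01  9.38253511e-01
  1.66486405e-04 -4.74158019e-01] [-4.50370602e-01  8.92841024e-01  9.09488034e-05 -1.10408993e-03] [[312.04695816 100.60476898]]
```

View pics/w2.png

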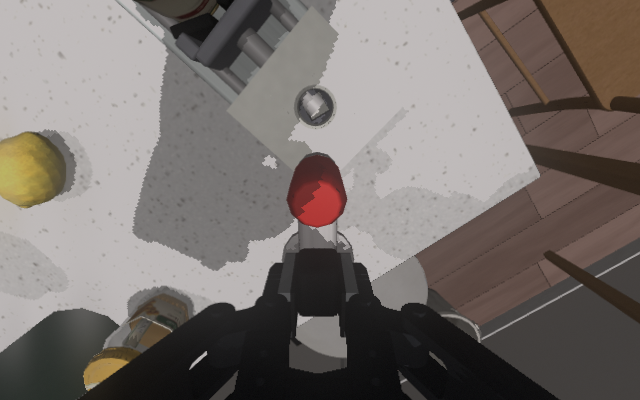

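```bash
python3 - <<'E'
from h import *
s=np.load('s2.npy',allow_pickle=True).item();im=cv2.imread('pics/w2.png')
a=cv2.resize(im[80:134,288:342],None,fx=10,fy=10,interpolation=cv2.INTER_CUBIC)
cv2.imwrite('pics/w2c.png',a)
print(pix('wrist',[[315,107]],65,s))
E
```

```text
[[413.33518887 164.67062733  65.        ]]
```

View pics/w2c.png

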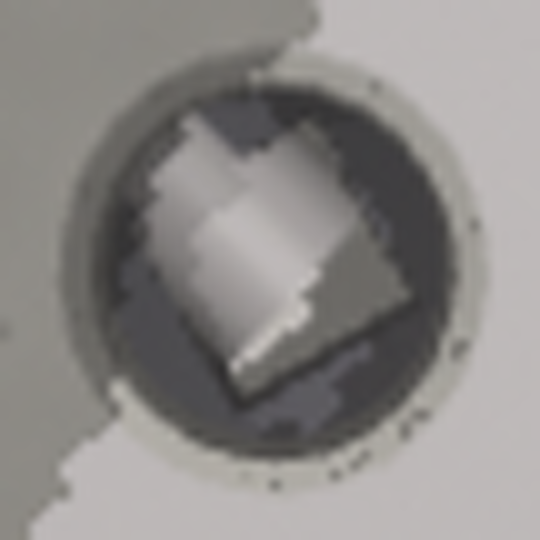

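The picture shows the drive mouth at (315,106.5), and the square socket at its bottom is visible, turned about 31° anticlockwise relative to the crank. I'll check the crank's offset in the hand.

```bash
python3 - <<'E'
from h import *
s=np.load('s2.npy',allow_pickle=True).item();im=cv2.imread('pics/w2.png').astype(int)
m=(im[:,:,2]>im[:,:,1]*1.6+20)&(im[:,:,2]>60);m=m[140:240,270:370]
r,c=np.nonzero(m);r+=140;c+=270
print('knob rows',r.min(),r.max());
for q in (200,205,210,215,220): print(q,c[r==q].min(),c[r==q].max(),end=' ; ')
Rt=R.from_quat(s['orientation']).as_matrix();p=np.array(s['position'])
o=p[2]-63.8
t=np.linspace(0,2*np.pi,200)
for z in (95,97):
  for d in (-2,0,2):
    P=np.array([p+Rt@[50+d+11*np.cos(a),11*np.sin(a),0] for a in t]);P[:,2]=o+z
    q=proj('wrist',P,s);print(z,d,q.min(0),q.max(0))
M=(R.from_quat(s['orientation']).as_matrix().T@(pix('wrist',[315,106.5],65,s)[0]-p));print('hole in tool',M)
E
```

```text
knob rows 176 226
200 292 343 ; 205 291 343 ; 210 293 341 ; 215 295 339 ; 220 300 334 ; 95 -2 [284.27681138 172.53338506] [348.25182593 233.13501651]
95 0 [284.07967069 166.61263639] [348.4417151  227.94937158]
95 2 [283.8805149  160.61872077] [348.63356242 222.70188887]
97 -2 [283.68560332 173.92499395] [348.80542715 235.48426787]
97 0 [283.481143   167.90252634] [349.00226203 230.22272647]
97 2 [283.27455142 161.80418541] [349.20116637 224.89727536]
hole in tool [76.90350075 -1.27242478 82.53142194]
```

```bash
python3 -m jog '[-0.3,-0.4,0,0.176, -0.3,-0.4,0,0.176, -0.3,-0.4,0,0.176, -0.3,-0.4,0,0.176, -0.29,-0.48,0,0.176, 0,0,0,0.176, 0,0,0,0.176, 0,0,0,0.176, 0,0,0,0.176, 0,0,0,0.176]' && python3 -m jog '[0,0,-0.2,0.176, 0,0,-0.2,0.176, 0,0,0,0, 0,0,0,0]'; python3 -c "
from rig import ctrl
s=ctrl.observe();print(s['position'],s['qpos'],s['moment'])"
```

```text
time: 9.88
position: [413.4, 164.7, 147.8]
orientation: [0.976, -0.219, -0.0, 0.0]
ft_force: [-0.3, -0.2, -2.2]
grip_width: 18.7
grip_force: 59.0
time: 10.38
position: [414.3, 165.1, 136.0]
orientation: [0.999, -0.048, -0.0, -0.0]
ft_force: [-0.1, -0.5, -2.9]
grip_width: 19.0
grip_force: 59.0
[414.25453452 165.07550363 136.0434317 ] [ 3.79157107e-01  2.01078896e-01 -5.06113062e-01  8.63639810e-01
  6.45654396e-05 -2.66539818e+00] [-0.02855742  0.04784683 -0.01147884]
```

```bash
python3 -m jog '[0,0,-0.1,0, 0,0,-0.1,0, 0,0,-0.1,0, 0,0,0,0]'
```

```text
time: 10.88
position: [414.4, 165.1, 126.4]
orientation: [0.999, -0.047, -0.0, 0.0]
ft_force: [0.3, -0.7, -2.5]
grip_width: 19.2
grip_force: 59.0
```

```bash
python3 -m jog '[0,0,-0.07,0, 0,0,-0.07,0, 0,0,0,0]'
```

```text
time: 11.25
position: [414.5, 165.2, 122.4]
orientation: [0.999, -0.047, -0.0, 0.0]
ft_force: [0.0, 0.6, -2.1]
grip_width: 18.9
grip_force: 59.0
```

```bash
python3 -m jog '[0,0,-0.1,0, 0,0,-0.1,0, 0,0,-0.1,0, 0,0,-0.1,0, 0,0,0,0]'
```

```text
time: 11.88
position: [414.5, 165.1, 110.3]
orientation: [0.999, -0.047, -0.0, 0.0]
ft_force: [0.3, -0.6, -2.1]
grip_width: 19.0
grip_force: 59.0
```

```bash
python3 -m jog '[0,0,-0.05,0, 0,0,-0.05,0, 0,0,-0.05,0, 0,0,0,0]'
```

```text
time: 12.38
position: [414.6, 165.2, 106.0]
orientation: [0.999, -0.047, -0.0, 0.0]
ft_force: [0.4, 0.3, -2.4]
grip_width: 18.5
grip_force: 59.1
```

```bash
python3 -m jog '[0,0,-0.05,0, 0,0,0,0]'
```

```text
time: 12.62
position: [414.7, 164.9, 104.5]
orientation: [0.999, -0.047, 0.0, 0.0]
ft_force: [0.6, -1.7, -2.0]
grip_width: 18.8
grip_force: 59.1
```

```bash
python3 -m jog '[0,0,-0.05,0, 0,0,0,0]'
```

```text
time: 12.88
position: [414.8, 164.8, 103.3]
orientation: [0.999, -0.047, 0.0, 0.001]
ft_force: [-0.6, -3.7, 0.8]
grip_width: 18.6
grip_force: 59.6
```

```bash
python3 -m jog '[0,0,-0.04,0, 0,0,0,0]'
```

```text
time: 13.12
position: [414.5, 164.6, 101.6]
orientation: [0.999, -0.047, -0.0, 0.001]
ft_force: [0.3, -4.0, -0.4]
grip_width: 18.7
grip_force: 59.3
```

```bash
python3 -m jog '[0,-0.03,-0.04,0, 0,0,0,0]'
```

```text
time: 13.38
position: [414.4, 164.3, 100.4]
orientation: [0.999, -0.047, -0.0, -0.0]
ft_force: [0.2, -2.9, -2.7]
grip_width: 19.0
grip_force: 59.1
```

```bash
python3 -m jog '[0,0,-0.06,0, 0,0,0,0]'
```

```text
time: 13.62
position: [414.5, 164.3, 98.6]
orientation: [0.999, -0.047, -0.0, 0.0]
ft_force: [0.2, -3.1, -2.5]
grip_width: 18.8
grip_force: 59.0
```

Entered the socket (origin ≈ 35 mm). On down to home, with a bit more -y.

```bash
python3 -m jog '[0,-0.03,-0.06,0, 0,0,-0.06,0, 0,0,-0.06,0, 0,0,0,0]'
```

```text
time: 14.12
position: [414.8, 163.9, 93.4]
orientation: [0.999, -0.047, -0.0, -0.001]
ft_force: [0.1, -0.8, -3.1]
grip_width: 18.8
grip_force: 59.2
```

```bash
python3 -m jog '[0,-0.02,-0.06,0, 0,0,-0.06,0, 0,0,0,0]'
```

```text
time: 14.5
position: [414.7, 162.9, 89.7]
orientation: [0.999, -0.047, -0.0, -0.0]
ft_force: [-0.9, -0.2, -2.4]
grip_width: 18.8
grip_force: 59.2
```

```bash
python3 -m jog '[0,0,-0.06,0, 0,0,-0.05,0, 0,0,0,0]'
```

```text
time: 14.88
position: [414.8, 162.9, 86.8]
orientation: [0.999, -0.047, 0.0, -0.0]
ft_force: [-0.8, 0.2, 0.4]
grip_width: 18.9
grip_force: 59.6
```

```bash
python3 -m jog '[0,0,-0.04,0, 0,0,0,0]'
```

```text
time: 15.12
position: [414.7, 162.9, 86.7]
orientation: [0.999, -0.047, 0.0, -0.0]
ft_force: [-3.8, -0.7, 12.0]
grip_width: 18.8
grip_force: 61.2
```

```bash
cat > m.py <<'E'
from h import *
import sys
s=ctrl.observe();print(np.round(s['position'],1),'Mz',s['moment'],'q6',s['qpos'][5])
for n in('top','scene'):
    im=ctrl.read_camera(n);cv2.imwrite(f'pics/{n}_{sys.argv[1]}.png',im)
    for k in([f'{n}0.png'],):
        pass
    a=im.astype(float);b,g,r=a[...,0],a[...,1],a[...,2]
    w=np.clip(r-b-90,0,None)*(r>g*1.35)
    x0,y0,x1,y1=(305,215,335,260) if n=='top' else (270,208,305,245)
    w=w[y0:y1,x0:x1];yy,xx=np.mgrid[y0:y1,x0:x1]
    print(n,'orange',round(w.sum()),(w*xx).sum()/w.sum(),(w*yy).sum()/w.sum())
E
python3 m.py a; python3 -m jog '[0,0,0.04,-0.175, 0,0,0,-0.175, 0,0,0,-0.175, 0,0,0,-0.175, 0,0,0,-0.175, 0,0,0,-0.175, 0,0,0,-0.175, 0,0,0,-0.1]'; python3 m.py b
python3 - <<'E'
from h import *
i=np.vstack([np.hstack([cv2.resize(cv2.imread(f'pics/{n}_{k}.png')[y:y+70,x:x+100],None,fx=4,fy=4,interpolation=cv2.INTER_CUBIC) for k in 'ab']) for n,x,y in(('top',240,200),('scene',215,180))])
cv2.imwrite('pics/ab.png',i)
E
```

```text
[414.7 162.9  86.7] Mz [-0.34304864  0.87535231 -0.04012845] q6 -2.672994883534238
top orange 3134 315.0676451818762 234.14773452456924
scene orange 4815 285.5817237798546 222.202492211838
time: 16.23
position: [413.6, 162.6, 86.8]
orientation: [0.758, -0.653, -0.001, 0.001]
ft_force: [-3.5, -1.1, 4.5]
grip_width: 19.1
grip_force: 60.3
[413.6 162.6  86.8] Mz [-0.17784925  0.90630255  0.22765591] q6 -1.3449424157638188
top orange 3094 315.0720749838397 234.05042016806723
scene orange 4831 285.584765058994 222.20057959014696
```

View pics/ab.png

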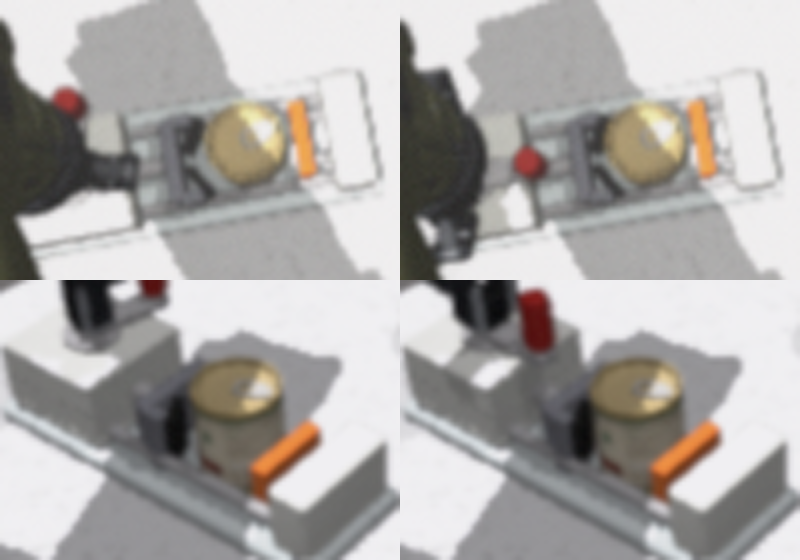

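The top view (left pair before, right pair after) shows the jaw closing on the tin at ≈(300,235), with the orange pad still unmoved at (315,234). Winding on.

```bash
python3 -m jog '[0,0,0,-0.17, 0,0,0,-0.17, 0,0,0,-0.17, 0,0,0,-0.17, 0,0,0,0]'; python3 m.py c; python3 -m jog '[0,0,0,-0.17, 0,0,0,-0.17, 0,0,0,-0.17, 0,0,0,0]'; python3 m.py d
```

```text
time: 16.95
position: [413.0, 162.7, 86.8]
orientation: [-0.498, 0.867, 0.001, -0.001]
ft_force: [-4.7, 0.5, 7.3]
grip_width: 18.8
grip_force: 60.5
[413.  162.7  86.8] Mz [-0.03400244  1.14236835  0.02495263] q6 -0.6686292206524115
top orange 3139 315.0633959859828 234.10735903153872
scene orange 4814 285.5766514333195 222.20565018695473
time: 17.55
position: [412.7, 163.0, 86.8]
orientation: [-0.263, 0.965, 0.001, -0.002]
ft_force: [-6.1, 0.2, 7.4]
grip_width: 18.8
grip_force: 60.6
[412.7 163.   86.8] Mz [0.16025473 1.36018728 0.03868324] q6 -0.1586178605509848
top orange 3197 315.05254926493586 234.14763841101032
scene orange 4819 285.58393857646814 222.19443868022412
```

```bash
python3 -m jog '[-0.03,0,0.02,-0.17, 0,0,0,-0.17, 0,0,0,-0.16, 0,0,0,0]'; python3 m.py e; python3 -m jog '[0,0,0,-0.15, 0,0,0,-0.15, 0,0,0,0]'; python3 m.py f
```

```text
time: 18.15
position: [412.5, 163.4, 86.9]
orientation: [-0.018, 1.0, 0.001, -0.001]
ft_force: [-4.0, 3.2, 0.5]
grip_width: 18.6
grip_force: 59.5
[412.5 163.4  86.9] Mz [0.61165169 0.90666764 0.04855783] q6 0.339854503805913
top orange 3219 315.0434917676297 234.18981050015532
scene orange 4830 285.5761904761905 222.2049689440994
time: 18.62
position: [412.6, 163.5, 86.9]
orientation: [0.132, 0.991, 0.001, -0.001]
ft_force: [-4.9, 3.4, -1.3]
grip_width: 18.8
grip_force: 59.5
[412.6 163.5  86.9] Mz [0.93022525 1.0080984  0.0431887 ] q6 0.640675647927652
top orange 3240 315.0466049382716 234.26234567901236
scene orange 4774 285.58190196899875 222.2262253875157
```

```bash
python3 -m jog '[0,0.03,0,-0.15, 0,0,0,-0.15, 0,0,0,0]'|grep ft; python3 m.py g; python3 -m jog '[0,0,0,-0.15, 0,0,0,-0.15, 0,0,0,0]'|grep ft; python3 m.py h
python3 - <<'E'
from h import *
i=np.vstack([np.hstack([cv2.resize(cv2.imread(f'pics/{n}_{k}.png')[y:y+70,x:x+100],None,fx=4,fy=4,interpolation=cv2.INTER_CUBIC) for k in 'ah']) for n,x,y in(('top',240,200),('scene',215,180))])
cv2.imwrite('pics/ah.png',i)
E
```

```text
ft_force: [-3.8, 2.1, -0.8]
[412.8 163.9  86.9] Mz [0.65926561 1.07620985 0.04518253] q6 0.9409069863946115
top orange 3147 315.2319669526533 234.16396568160152
scene orange 4690 285.80639658848617 222.272921108742
ft_force: [-5.0, 3.4, -1.0]
[412.9 164.1  86.9] Mz [0.75213205 1.033599   0.01255299] q6 1.240716652733808
top orange 3242 315.6866132017273 234.08266502159162
scene orange 4620 286.1746753246753 222.5344155844156
```

View pics/ah.png

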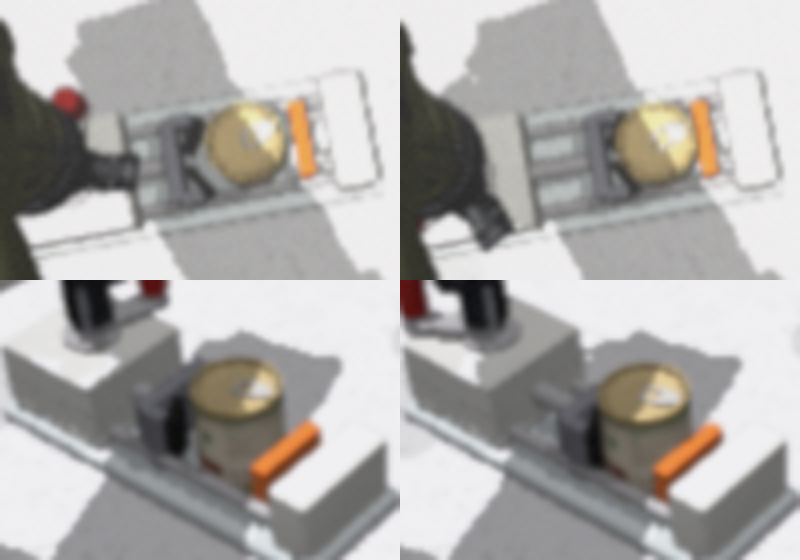

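```bash
python3 -m jog '[0,0.03,0,-0.15, 0,0,0,-0.15, 0,0,0,-0.15, 0,0,0,-0.15, 0,0,0,0]'|grep ft; python3 m.py i; python3 -c "
from h import *
d=np.array([np.cos(np.radians(-80)),np.sin(np.radians(-80)),0])
p=np.array([412,163,60])+d*168
for n in('top','scene'):print(proj(n,p+6*d)-proj(n,p),proj(n,p))"
```

```text
ft_force: [-3.0, 1.8, -2.2]
[413.3 164.5  86.9] Mz [0.41064603 0.87783985 0.09555265] q6 1.8415612815568474
top orange 3196 316.66145181476844 233.7086983729662
scene orange 4256 286.98214285714283 223.0093984962406
[[ 2.02800915 -0.3599782 ]] [[313.57181199 235.08529293]]
[[1.84321613 0.94866377]] [[284.39663088 219.31162161]]
```

Pad is in ≈ 4.75 mm, so another 0.25 rad. Then I'll release.

```bash
python3 -m jog '[0,0,0,-0.13, 0,0,0,-0.12, 0,0,0,0]'|grep ft; python3 m.py j; python3 -m jog '[0,0,0,0, 0,0,0,0, 0,0,0,0, 0,0,0,0]' 45; python3 m.py k
```

```text
ft_force: [-2.9, 1.4, -4.7]
[413.5 164.5  86.9] Mz [0.4328473  0.71576029 0.09371591] q6 2.0927099383775816
top orange 3185 317.130612244898 233.76043956043955
scene orange 4154 287.2477130476649 223.19595570534423
time: 21.38
position: [414.4, 164.7, 87.5]
orientation: [0.757, 0.653, 0.0, 0.0]
ft_force: [-0.9, 0.3, 0.6]
grip_width: 38.5
grip_force: 0.0
[414.4 164.7  87.5] Mz [ 0.01628744 -0.0023009  -0.01041347] q6 2.0962999074817716
top orange 3180 317.11352201257864 233.7110062893082
scene orange 4164 287.25168107588854 223.19356388088377
```

Pad is in ≈ 6 mm and stays there after release. Lift straight up and check.

```bash
python3 -m jog '[0,0,0.3,0, 0,0,0.5,0, 0,0,0.7,0, 0,0,0.7,0, -0.5,0,0,0, -0.7,0,0,0, -0.7,0,0,0, -0.7,0,0,0, 0,0,0,0, 0,0,0,0]'; python3 m.py l; python3 - <<'E'
from h import *
cv2.imwrite('pics/fin.png',cv2.resize(cv2.imread('pics/scene_l.png')[150:260,180:330],None,fx=4,fy=4,interpolation=cv2.INTER_CUBIC))
E
```

```text
time: 22.72
position: [336.3, 164.9, 153.3]
orientation: [0.757, 0.653, 0.001, 0.0]
ft_force: [-0.1, -0.5, -0.3]
grip_width: 38.2
grip_force: 0.0
[336.3 164.9 153.3] Mz [-0.00307324  0.02068194  0.05835361] q6 2.1735726102569024
top orange 3061 317.12904279647177 233.70859196341064
scene orange 4157 287.2518643252345 223.1948520567717
```

View pics/fin.png

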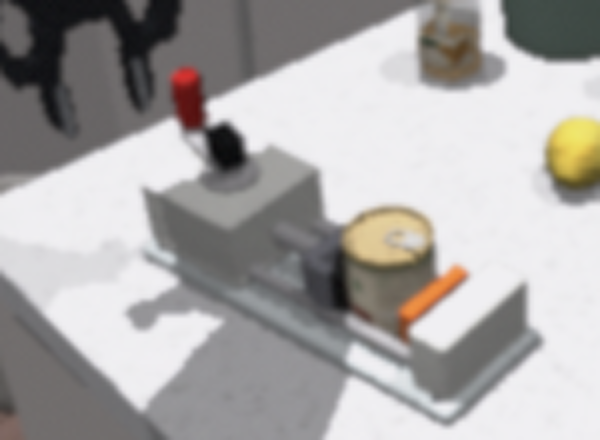

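The crank is seated with its collar on the housing. The tin stands upright against the pressed pad, and the hand is clear.

```bash
python3 -c "
from rig import ctrl
print(ctrl.job_done())"
```

```text
the job is handed in; nothing more can be done
None
```

The job is handed in at about 23 s of robot time: the crank is fully home and left seated, the tin stands clamped upright, and by the camera images the orange pad is pushed in about 6 mm; the hand-in call returned no verdict.

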